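# Clamp a power bank in a charging block with its squeeze ratchet

## Robot

A 6-joint arm with a two-finger parallel gripper is mounted at the origin on the work surface. World frame = base frame: x ahead of the robot, y to its left, z up, the work surface at z = 0. Lengths are in m, angles in rad, forces in N, time in s.
With the tool pointing down it reaches from about 0.425 to 0.95 m from the base axis. Payload 3.5 kg.
Tool frame: the origin (TCP) lies on the centre line of the jaws, within the pads' length; the fingertips stand 14 mm ahead of it and the grasp point (between the pads) lies 5 mm behind it (tips_ahead is the distance from the TCP to the fingertips, in m); y points along the fingers, z is the direction in which the jaws open and shut, and the axes are right-handed (so a half turn about y gives the same grasp; the last joint's range is limited). The gripper opens to 85 mm and grips with 20 to 120 N. Pads are 22 mm wide; open, the fingers measure 114 mm over their backs; the gripper's body (76 mm by 85 mm) begins 54 mm behind the grasp point. The pads swing forward as they close: fully open they stand 13 mm farther back than shut.
Start: joints at [-1.409, 0.286, 1.577, -0, 1.279, -0.15], TCP at [0.207, -0.642, 0.245] pointing down, gripper open.
Joint ranges: [-2.77, 2.77], [-0.9, 2.22], [0.21, 2.48], [-1.53, 4.67], [0.24, 2.81], [-2.84, 2.84]. Speed limits (rad/s): [2.79, 2.79, 3.14, 3.14, 3.14, 3.14].

## Interface

Orientations are given as a unit quaternion [x, y, z, w].
In Python, from plant import get_state, read_camera, sign_off, tips_ahead gives the robot as it stands.
- The arm moves only by the tool send_rows, never from a script. Its argument "plan" is a list of rows, each a list of 2 entries, a list of its own where there are three numbers: the shift along the tool's x, y, z in units of 12 cm (1.0 is 12 cm), then the turn, a rotation vector about the tool's x, y, z in units of 360 degrees (1.0 is 360 degrees). In form: [[[tx, ty, tz], [rx, ry, rz]], ...]. A call has 1 to 12 rows; each row shifts and turns the commanded pose from where the row before left it, along the tool's axes as they then stand; what a row does not reach is not made up. A row lasts 1/10 s, in which the tool goes at most 50 mm and 8.59 degrees, less where a joint would pass 70% of its speed; a pose out of reach is approached as far as the arm can. A call with a number of a shift or a turn outside -1 to 1 is refused whole. A call with a gripper value outside its range is refused whole. "gripper" is the closure, from 0 (fully open) to 1 (shut), set as the call begins (left out, the last holds). The fingers move at their own pace and stop on an object; "grip_force" is the grip in N (left out, the last holds). Time passes only in rows, so rows that do not move let the fingers close. It gives the time, the measured TCP pose, the force and the opening at its end, in the units of the state.
- get_state(): the state, without advancing time (a new reading comes with each control period).
- read_camera(name): name is "scene" or "top"; returns a dict with "img" (384x512x3 uint8, blue, green, red), "fx", "fy", "cx", "cy" (pixels), "world_from_camera" (4x4, takes a point from camera to world coordinates). Camera axes: x right, y down, z forward; pixel columns grow to the right and rows downward; lengths in m; the calibration is good to about 2 mm. A picture is of the moment at which its call begins. There is no depth.
- sign_off(): hands the job in, once; it reports no verdict.
The state is a dict: "time": time; "qpos": joint angles; "dq": joint speeds; "joint_efforts": joint torques, N m; "eef_pos": TCP position; "tcp_rot": TCP orientation; "contact_force": force on the tool from outside, world axes, zero at the start; "wrist_torque": the same for the moment, N m; "opening": opening from 0.0 (shut) to 1.0 (fully open).
Only numpy, scipy, OpenCV 4.12 (cv2) and the standard library are available. Lean on these libraries where they do the work, as an engineer would, in place of code of your own. Each camera call takes 0.05 s, during which the arm holds its last target. There are 200 camera calls.

## Task

Lay the grey rubber power bank flat on the narrow raised ledge of the charging block, lengthwise and centred with one end close to the steel contact plate, and let go of it. Then pump the clamp's squeeze trigger (squeeze its two upright posts together, let them spring out, and again) until the jaw's sprung rubber pad touches the bank and pins it against the plate, but do not crush it: stop pumping once the pad has begun to be pushed in, for two or three more strokes are too many. Finish while still holding the trigger squeezed; work the jaw only by the trigger and leave the other things on the console alone.

Things in the scene. Friction and masses are not known exactly. Their poses are not given: they have to be found in the camera images.
- station: Charging block with clamp, fixed, black base slab 80 x 370 x 15 mm (its x from -40 to 40, its y from -170 to 200 mm). Origin: underside, on the clamp's centre line; z up; its y is the clamp axis. At its +y end stands the black charging block (84 mm wide in x, y 132 to 202, 90 mm high), then towards -y: contact plate, narrow ledge, jaw, guide, trigger head with the two upright posts.
- ledge_top (a point): Centre of the top face of the narrow aluminium ledge, 45 mm above the console; the ledge is 24 mm wide (station x) and 80 mm long (station y), free at both sides. It lies 82.5 mm along +y from the station origin: with the bank's centre here its end touches the contact plate.
- plate: Steel contact plate, upright, fixed on the charging block; its working face looks to -y at station y = 130 mm, 60 mm wide, from 44 to 80 mm above the console. Origin coincides with the station origin.
- bank: Grey rubber power bank, a rounded slab 58 (its x) x 95 (its y, length) x 26 mm (z), about 0.16 kg, lying flat on the console on the robot's side of the station. Origin: centre of its underside. Pick it across its 58 mm width. It may lie on the ledge either way round.
- jaw: Aluminium jaw block 44 wide x 14 x 44 mm (32 to 76 mm above the console) on a toothed steel bar that runs back between the trigger posts. Origin (at console height, station x = 0) lies straight below the face of the un-pressed pad.
- jaw_slide (a joint): Travel of the jaw towards the plate, m. At 0 the un-pressed pad face is at station y = -8 mm, at 0.043 it meets a bank that touches the plate. It stays where it is (friction 9 N); each full squeeze advances it 6 mm, the first one after the start 2 to 9 mm. It does not go back.
- pad: Light grey rubber pad 36 wide x 8 x 22 mm (47 to 69 mm above the console) on a spring plunger on the jaw's plate side. Origin as the jaw's (below the pad face), moves with the pad.
- pad_in (a joint): How far the pad is pushed back into the jaw, m: 0 when free, up to 0.020. Its spring is preloaded: 2.2 N at first touch (enough to slide the bank along the ledge), then 0.4 N more per mm. 0.014 or more crushes the bank.
- squeeze_front (a joint): Swing of the front trigger post, rad: 0 sprung out, 0.40 fully squeezed (hard stop). In repeated pumping the first 0.2 rad or so is free play; after a squeeze let it return to 0 so that the pawl drops behind the next tooth.
- squeeze_back (a joint): The same for the back trigger post.
- post_front: Trigger lever on the robot's side (-x of the station): a grey upright round post 12 mm thick, from 58 to 105 mm above the console, sprung outward, on a lever that turns about a vertical pivot. Origin: the pivot, at console height, station x = -24.5, y = -100 mm; sprung out the post's axis is at station x = -23, y = -132 mm, fully squeezed at x = -11, y = -129 mm.
- post_back: The same lever on the far side (pivot at station x = +24.5, post axis at x = +23 mm). The posts measure 58 mm over their outsides when out, about 33 mm fully squeezed; each drives the jaw by its own pawl; a squeeze needs 4 to 16 N a side.
- trigger_grip (a point): Point midway between the two posts, 85 mm above the console, at station y = -132 mm: squeeze here from above, fingers closing along station x. Nothing between the posts is higher than 70 mm.
- dish: White ceramic key dish, 120 mm across, 30 mm high; bystander. Origin: centre of underside.
- knocker: Bronze door-knocker figurine, 52 mm foot, 71 mm high; bystander. Origin: centre of underside.
- coin: Silver coin, 32 mm across, 3 mm thick; bystander. Origin: centre of underside.
- tin: Round metal tin, 60 mm across, 22 mm high; bystander. Origin: centre of underside.
- case: Black glasses case 60 x 150 x 40 mm; bystander. Origin: centre of underside.
- key: Brass key, 69 mm long, 4 mm thick; bystander. Origin: centre of its round bow's underside.

How it is judged:
By the outcome, as a careful person would: the job done as asked, in the order asked, and still so for the second after the job is handed in, while the arm keeps its last pose, push and grip.
It also fails if it takes over 58 s, if anything falls off the work surface, if the arm or the gripper's body presses on something with over 40 N, if the wrist force passes 120 N, or if a joint passes its speed limit or range.

## Working session

There is one attempt and no reset: what is moved stays moved. The work goes in short steps, Python scripts to look and compute and a tool call to move; the robot and the scene stay as the last step left them, time stands still between calls to the robot, and variables do not carry over. Pictures are saved under pics/ and viewed, about 8 in all and at most 12, crops included, and the job is handed in when it is done.

Besides the shell and the picture viewer there is one more tool, called after "Request:" as name([rows], argument=value, ...), one row to a line, values as JSON. send_rows: Moves the arm, as the interface text tells. Its arguments: {"type":"object","properties":{"plan":{"type":"array"},"gripper":{"type":"number"},"grip_force":{"type":"number"}},"required":["plan"]}

```bash
mkdir -p pics; ls
python3 - <<'E'
from plant import *
import cv2,numpy as np
print(get_state(), tips_ahead)
np.set_printoptions(precision=4,suppress=True)
for n in ("scene","top"):
    c=read_camera(n); cv2.imwrite(f"pics/{n}0.png",c["img"]); print(n,c["fx"],c["fy"],c["cx"],c["cy"]);print(c["world_from_camera"])
E
```

```text
pics
{'time': 0.0, 'qpos': array([-1.40904033e+00,  2.87175642e-01,  1.57819479e+00,  4.40380340e-05,
        1.27858323e+00, -1.49965181e-01]), 'dq': array([-0.00111357, -0.0005354 , -0.00110914,  0.00029781,  0.00064902,
        0.0015719 ]), 'joint_efforts': array([ 1.32420668e-03, -4.05971396e+01, -2.92626840e+01, -1.15993521e-04,
        5.79556392e-03, -9.38133326e-06]), 'eef_pos': array([ 0.20697875, -0.64182521,  0.24393085]), 'tcp_rot': array([-0.1097499 ,  0.69937048, -0.69770085,  0.10976987]), 'contact_force': array([ 0.30910288, -0.29996975,  0.30481556]), 'wrist_torque': array([-0.02782163,  0.02201638, -0.01631527]), 'opening': 0.9978110497983692} 0.014
scene 494.73440114699866 494.73440114699866 264.25350650945455 191.62612278692242
[[ 0.7443  0.3882 -0.5434  1.2468]
 [ 0.6678 -0.4431  0.5981 -0.7478]
 [-0.0086 -0.8081 -0.589   0.7976]
 [ 0.      0.      0.      1.    ]]
top 460.5359293621123 460.5359293621123 245.16077239112985 196.642300473684
[[-0.008  -0.9927  0.1202  0.4272]
 [-0.9999  0.0097  0.0141 -0.0175]
 [-0.0151 -0.12   -0.9927  1.345 ]
 [ 0.      0.      0.      1.    ]]
```

View pics/scene0.png

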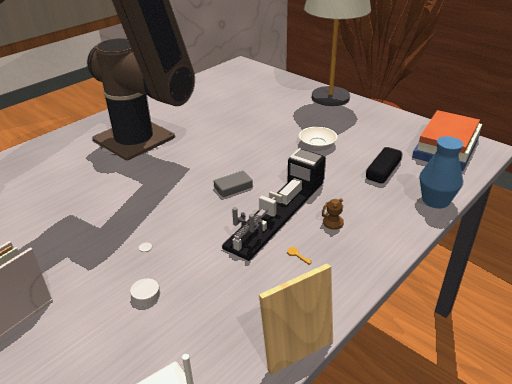

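View pics/top0.png

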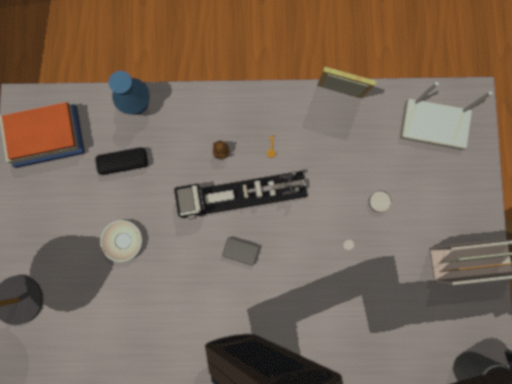

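Scene: the station runs across the middle, with its block at top-view (188,200) and its posts near (295,180). The bank is at (241,250) in the top view and (233,184) in the scene view. Next I'll zoom in and measure.

Run:
```python
import cv2,numpy as np
t=cv2.imread("pics/top0.png");s=cv2.imread("pics/scene0.png")
a=cv2.resize(t[160:275,165:325],None,fx=5,fy=5,interpolation=cv2.INTER_CUBIC)
b=cv2.resize(s[140:265,205:335],None,fx=4.6,fy=4.6,interpolation=cv2.INTER_CUBIC)
cv2.imwrite("pics/a.png",a);cv2.imwrite("pics/b.png",b)
g=cv2.cvtColor(t,cv2.COLOR_BGR2GRAY)
m=np.uint8(g<45);m[:140]=0;m[:,:165]=0;m[:,325:]=0;m[230:]=0
m=cv2.morphologyEx(m*255,cv2.MORPH_CLOSE,np.ones((9,9)))
c=max(cv2.findContours(m,0,1)[0],key=cv2.contourArea);print(cv2.minAreaRect(c),cv2.boxPoints(cv2.minAreaRect(c)))
r=g[230:272,212:272];m=np.uint8(r<(float(np.median(g[205:225,230:260]))+90)/2)*255
print(g[250,215:270])
m=np.uint8(r<115)*255
c=max(cv2.findContours(m,0,1)[0],key=cv2.contourArea);q=cv2.minAreaRect(c);print(q,cv2.boxPoints(q)+[212,230])
```

```text
((250.26654052734375, 193.10165405273438), (28.421327590942383, 109.28186798095703), 82.1082992553711) [[194.19196 186.52783]
 [302.43884 171.52332]
 [306.34113 199.67548]
 [198.09424 214.68   ]]
[138 137 137 137 137 137 136 126 112 103 101 101 103 102 102 101 103 101
 101 102 103 102 102 102 101 100 101 100 100 101 100 101 102 100 100 100
 100 101 100 100  99  96  86  82  87 107 127 134 136 136 136 136 135 136
 136]
((29.783374786376953, 20.352645874023438), (36.135765075683594, 24.09050941467285), 17.52556800842285) [[220.92695045 256.39798355]
 [228.18136024 233.42569351]
 [262.63980103 244.3073082 ]
 [255.38539124 267.27959824]]
```

View pics/a.png

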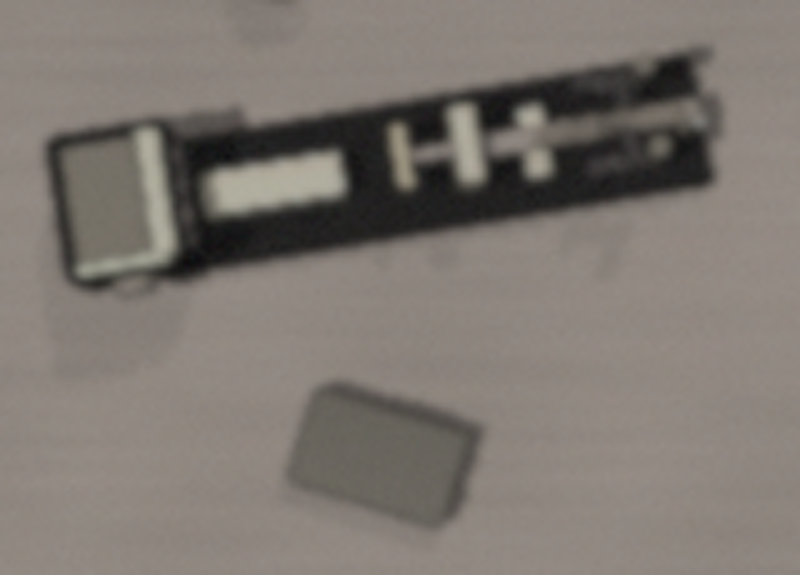

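View pics/b.png

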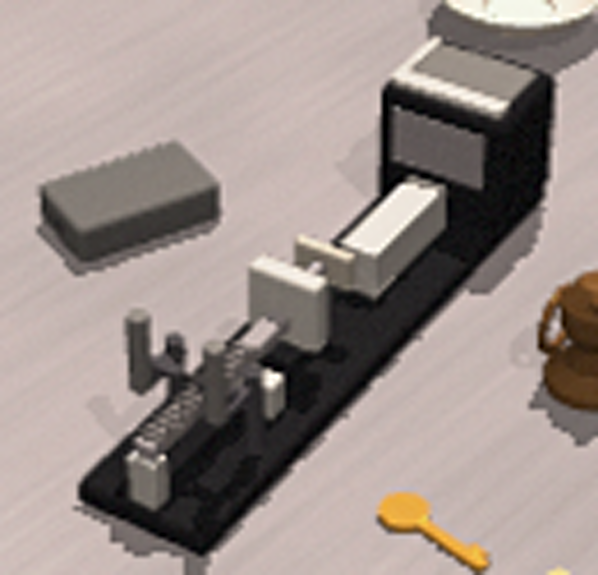

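The crops show the ledge, jaw, posts and bank clearly. I'll fit planar poses to the named corner points from both views: ledge ends at crop A (345,172) and (207,195), and post tops at crop B (137,315) and (215,345).

```bash
cat > h.py <<'E'
import numpy as np
from plant import *
from scipy.optimize import least_squares
from scipy.spatial.transform import Rotation as R
def proj(c,P):
    T=np.linalg.inv(c["world_from_camera"]);q=P@T[:3,:3].T+T[:3,3]
    return np.c_[c["fx"]*q[:,0]/q[:,2]+c["cx"],c["fy"]*q[:,1]/q[:,2]+c["cy"]]
def w(p,L):
    c,s=np.cos(p[2]),np.sin(p[2]);L=np.asarray(L,float)/1000
    return np.c_[p[0]+c*L[:,0]-s*L[:,1],p[1]+s*L[:,0]+c*L[:,1],L[:,2]]
def fit(obs,p0):  # obs: [(cam, pix Nx2, local Nx3 mm)]
    f=lambda p:np.concatenate([(proj(c,w(p,L))-u).ravel() for c,u,L in obs])
    r=least_squares(f,p0,loss="soft_l1");return r.x,f(r.x).reshape(-1,2)
E
python3 - <<'E'
from h import *
np.set_printoptions(precision=4,suppress=True)
S=read_camera("scene");T=read_camera("top")
ta=lambda p:(np.array(p)+.5)/5-.5+[165,160]
sb=lambda p:(np.array(p)+.5)/4.6-.5+[205,140]
tp=[(343,150,12,42.5,45),(348,195,-12,42.5,45),(205,172,12,122.5,45),(210,218,-12,122.5,45),(712,182,-40,-170,15),(48,140,42,202,90),(72,285,-42,202,90),(400,155,0,-11,69)]
sp=[(205,555,40,-170,0),(80,492,-40,-170,15),(373,252,12,42.5,45),(338,235,-12,42.5,45),(447,190,12,122.5,45),(137,315,-23,-132,105),(215,345,23,-132,105)]
tp,sp=np.array(tp),np.array(sp)
for o in ([0,1],[0],[1]):
    obs=[[(T,ta(tp[:,:2]),tp[:,2:]),(S,sb(sp[:,:2]),sp[:,2:])][i] for i in o]
    p,r=fit(obs,[.5,0,.1]);print(p);
    if len(o)==2: print(r.round(1).tolist())
    print("ledge,grip",w(p,[[0,82.5,45],[0,-132,85]]))
# bank
bs=np.array([(40,190),(82,222),(218,185),(178,142)])
def ray(c,u,z):
    M=c["world_from_camera"];d=np.c_[(u[:,0]-c["cx"])/c["fx"],(u[:,1]-c["cy"])/c["fy"],np.ones(len(u))]@M[:3,:3].T
    return M[:3,3]+d*((z-M[2,3])/d[:,2])[:,None]
q=ray(S,sb(bs),.026);print(q,q.mean(0),np.linalg.norm(np.diff(q,axis=0),axis=1))
bt=np.array([[220.9,256.4],[228.2,233.4],[262.6,244.3],[255.4,267.3]])
for z in(0.,.013,.026):
    q=ray(T,bt,z);print(z,q.mean(0));e=q[2]-q[1];print(np.degrees(np.arctan2(e[1],e[0])),np.linalg.norm(e),np.linalg.norm(q[1]-q[0]))
E
```

```text
[ 0.6004 -0.0048  0.1723]
[[-1.5, 0.1], [-1.0, -0.7], [-1.5, 0.7], [-1.1, -0.2], [0.3, -0.6], [-2.0, -0.3], [-1.9, 0.6], [6.3, -1.3], [0.1, 2.2], [-1.5, -1.3], [-0.2, 1.3], [-0.7, 2.1], [-1.2, -0.5], [-0.3, 0.7], [-0.3, 0.8]]
ledge,grip [[ 0.5863  0.0765  0.045 ]
 [ 0.623  -0.1348  0.085 ]]
[ 0.5993 -0.0082  0.1653]
ledge,grip [[ 0.5857  0.0731  0.045 ]
 [ 0.621  -0.1384  0.085 ]]
[ 0.5996 -0.0015  0.1672]
ledge,grip [[ 0.5858  0.0799  0.045 ]
 [ 0.6215 -0.1316  0.085 ]]
[[ 0.397  -0.0191  0.026 ]
 [ 0.4393 -0.0254  0.026 ]
 [ 0.4731  0.0544  0.026 ]
 [ 0.4231  0.0721  0.026 ]] [0.4332 0.0205 0.026 ] [0.0427 0.0867 0.053 ]
0.0 [0.4333 0.0126 0.    ]
-107.99716224551804 0.10499083442122659 0.06970906084042035
0.013 [0.4332 0.0124 0.013 ]
-107.99716224551806 0.1039760641485745 0.06903530028727008
0.026 [0.4332 0.0121 0.026 ]
-107.99716224551803 0.10296129387592239 0.06836153973411975
```

```bash
cat >> h.py <<'E'
def goal(pos,yaw):
    """tool down, jaw axis (tool z) along world yaw (mod pi); prints turn (turns, tool frame), then shift (12cm units) in the turned frame"""
    s=get_state();R0=R.from_quat(s["tcp_rot"])
    best=None
    for k in (0,np.pi):
        z=np.array([np.cos(yaw+k),np.sin(yaw+k),0]);y=np.array([0,0,-1.]);M=R.from_matrix(np.c_[np.cross(y,z),y,z])
        rv=(R0.inv()*M).as_rotvec()
        if best is None or np.linalg.norm(rv)<np.linalg.norm(best[0]): best=(rv,M)
    rv,M=best;d=M.inv().apply(np.array(pos)-s["eef_pos"])
    print("t",round(s["time"],2),"pos",s["eef_pos"].round(4),"F",s["contact_force"].round(1),"op",round(s["opening"],3),"q",s["qpos"].round(2))
    print("turn",(rv/2/np.pi).round(4),"shift",(d/.12).round(3), "tool x",M.apply([1,0,0]).round(3),"tool z",M.apply([0,0,1]).round(3))
E
python3 -c "
from h import *
goal([.433,.016,.13],np.radians(-18.5))"
```

```text
t 0.2 pos [ 0.207  -0.6421  0.2444] F [-0.  -1.  -0.9] op 1.002 q [-1.41  0.29  1.58 -0.    1.28 -0.15]
turn [ 2.00e-04 -1.49e-01 -1.00e-04] shift [-5.798  0.954  0.046] tool x [-0.317 -0.948  0.   ] tool z [ 0.948 -0.317  0.   ]
```

Request:
send_rows([
  [[0,0,0.06],[0,-0.0213,0]],
  [[0,0,0.06],[0,-0.0213,0]],
  [[0,0,0.06],[0,-0.0213,0]],
  [[0,0,0.06],[0,-0.0213,0]],
  [[0,0,0.06],[0,-0.0213,0]],
  [[0,0,0.06],[0,-0.0213,0]],
  [[0,0,0.06],[0,-0.0213,0]],
  [[-0.3,0,0],[0,0,0]],
  [[-0.36,0,0],[0,0,0]],
  [[-0.36,0,0],[0,0,0]],
  [[-0.36,0,0],[0,0,0]],
  [[-0.36,0,0],[0,0,0]],
], gripper=0)

```text
time: 1.4
eef_pos: [0.3053, -0.4794, 0.245]
tcp_rot: [-0.413, 0.574, -0.574, 0.413]
contact_force: [0.6, 1.0, -0.8]
opening: 1.005
```

Request:
send_rows([
  [[-0.36,0,0],[0,0,0]],
  [[-0.36,0,0],[0,0,0]],
  [[-0.36,0,0],[0,0,0]],
  [[-0.36,0,0],[0,0,0]],
  [[-0.36,0,0],[0,0,0]],
  [[-0.36,0,0],[0,0,0]],
  [[-0.36,0,0],[0,0,0]],
  [[-0.36,0,0],[0,0,0]],
  [[-0.36,0,0],[0,0,0]],
  [[-0.3,0,0],[0,0,0]],
  [[0,0,0],[0,0,0]],
])

```text
time: 2.5
eef_pos: [0.4399, -0.0747, 0.2453]
tcp_rot: [-0.415, 0.573, -0.572, 0.415]
contact_force: [0.3, -0.5, 0.4]
opening: 0.996
```

```bash
python3 -c "
from h import *
goal([.433,.016,.13],np.radians(-18.5))"
```

```text
t 2.5 pos [ 0.4399 -0.0747  0.2453] F [ 0.3 -0.5  0.4] op 0.996 q [-0.4  -0.24  2.11  0.    1.27 -0.08]
turn [ 0.      0.001  -0.0002] shift [-0.699  0.961 -0.295] tool x [-0.317 -0.948  0.   ] tool z [ 0.948 -0.317  0.   ]
```

Request:
send_rows([
  [[-0.25,0.3,-0.1],[0,0,0]],
  [[-0.25,0.35,-0.1],[0,0,0]],
  [[-0.2,0.31,-0.1],[0,0,0]],
  [[0,0,0],[0,0,0]],
  [[0,0,0],[0,0,0]],
])

```text
time: 3.0
eef_pos: [0.4317, 0.0108, 0.132]
tcp_rot: [-0.414, 0.574, -0.573, 0.413]
contact_force: [0.5, 0.4, 0.3]
opening: 0.999
```

Run:
```python
from h import *
import cv2
goal([.433,.016,.018],np.radians(-18.5))
S=read_camera("scene");T=read_camera("top")
s=get_state();M=R.from_quat(s["tcp_rot"])
# predicted fingertip outer points
P=s["eef_pos"]+M.apply(np.array([[0,0,0],[0,0,.0425],[0,0,-.0425]]))
a=proj(S,P);b=proj(T,P)
A=S["img"][110:235,180:310];B=T["img"][180:290,180:310]
A=cv2.resize(A,None,fx=4.6,fy=4.6,interpolation=2);B=cv2.resize(B,None,fx=4.6,fy=4.6,interpolation=2)
for u in a: cv2.circle(A,tuple(int(v) for v in (u-[180,110])*4.6),3,(0,0,255),-1)
for u in b: cv2.circle(B,tuple(int(v) for v in (u-[180,180])*4.6),3,(0,0,255),-1)
cv2.imwrite("pics/c.png",A);cv2.imwrite("pics/d.png",B)
```

```text
t 3.0 pos [0.4317 0.0108 0.132 ] F [0.5 0.4 0.3] op 0.999 q [-0.21 -0.14  2.25 -0.    1.03  0.11]
turn [0.0002 0.0002 0.0001] shift [-0.044  0.95  -0.003] tool x [-0.317 -0.948  0.   ] tool z [ 0.948 -0.317  0.   ]
```

View pics/c.png

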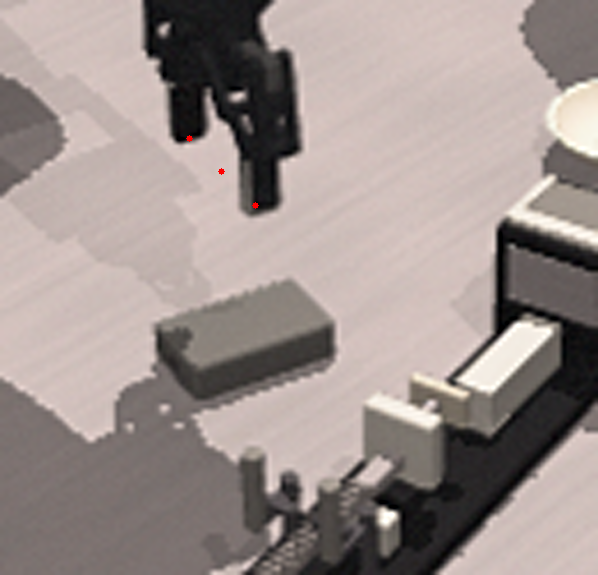

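The scene view shows the fingers straight above the bank (fingertips at crop (188,138) and (258,210), on the predicted dots), so this camera's calibration holds. Next I descend and grasp.

Request:
send_rows([
  [[-0.03,0.2,0],[0,0,0]],
  [[-0.03,0.3,0],[0,0,0]],
  [[0,0.28,0],[0,0,0]],
  [[0,0.15,0],[0,0,0]],
  [[0,0.045,0],[0,0,0]],
  [[0,0,0],[0,0,0]],
])

```text
time: 3.7
eef_pos: [0.4356, 0.0169, 0.0163]
tcp_rot: [0.413, -0.574, 0.574, -0.413]
contact_force: [-0.3, -1.1, 0.2]
opening: 0.998
```

Request:
send_rows([
  [[0,0,0],[0,0,0]],
  [[0,0,0],[0,0,0]],
  [[0,0,0],[0,0,0]],
  [[0,0,0],[0,0,0]],
  [[0,0,0],[0,0,0]],
  [[0,0,0],[0,0,0]],
], gripper=1, grip_force=30)

```text
time: 4.3
eef_pos: [0.4357, 0.0175, 0.0172]
tcp_rot: [0.413, -0.573, 0.574, -0.414]
contact_force: [-2.6, -0.9, 7.9]
opening: 0.67
```

Request:
send_rows([
  [[0,-0.1,0],[0,0,0]],
  [[0,-0.2,0],[0,0,0]],
  [[0,-0.25,0],[0,0,0]],
  [[0,-0.25,0],[0,0,0]],
  [[0,-0.15,0],[0,0,0]],
  [[0,0,0],[0,0,0]],
])

```text
time: 4.9
eef_pos: [0.4364, 0.0176, 0.133]
tcp_rot: [0.412, -0.572, 0.576, -0.415]
contact_force: [0.6, -1.1, -2.3]
opening: 0.672
```

Run:
```python
from h import *
S=read_camera("scene");T=read_camera("top")
ta=lambda p:(np.array(p)+.5)/5-.5+[165,160]
sb=lambda p:(np.array(p)+.5)/4.6-.5+[205,140]
tp=np.array([(343,150,12,42.5,45),(348,195,-12,42.5,45),(205,172,12,122.5,45),(210,218,-12,122.5,45),(712,182,-40,-170,15),(48,140,42,202,90),(72,285,-42,202,90)])
sp=np.array([(205,555,40,-170,0),(80,492,-40,-170,15),(373,252,12,42.5,45),(338,235,-12,42.5,45),(447,190,12,122.5,45),(137,315,-23,-132,105),(215,345,23,-132,105)])
for o in ([0,1],[0],[1]):
    obs=[[(T,ta(tp[:,:2]),tp[:,2:]),(S,sb(sp[:,:2]),sp[:,2:])][i] for i in o]
    p,r=fit(obs,[.5,0,.1]);print(p.round(4),r.round(1).tolist(),w(p,[[0,82.5,45],[0,-132,85]]).round(4).tolist())
goal([.586,.06,.133],.168)
```

```text
[ 0.6009 -0.0056  0.1738] [[-1.2, -0.1], [-0.8, -0.9], [-1.3, 0.6], [-0.8, -0.4], [0.5, -0.9], [-1.8, -0.4], [-1.6, 0.5], [0.1, 2.5], [-1.5, -1.0], [-0.3, 1.5], [-0.8, 2.3], [-1.3, -0.4], [-0.3, 0.9], [-0.3, 1.0]] [[0.5867, 0.0757, 0.045], [0.6237, -0.1356, 0.085]]
[ 0.5997 -0.0088  0.1664] [[-0.1, 0.2], [0.3, -0.5], [-0.2, 0.7], [0.2, -0.2], [1.6, -0.0], [-0.6, -0.5], [-0.6, 0.4]] [[0.586, 0.0726, 0.045], [0.6216, -0.139, 0.085]]
[ 0.5996 -0.0015  0.1672] [[0.4, 1.2], [-0.9, -2.4], [0.4, 0.6], [-0.0, 1.4], [-0.5, -1.1], [0.2, -0.3], [0.1, -0.2]] [[0.5858, 0.0799, 0.045], [0.6215, -0.1316, 0.085]]
t 5.0 pos [0.434  0.018  0.1294] F [-0.   1.  -2.4] op 0.672 q [-0.19 -0.13  2.24  0.    1.02  0.13]
turn [-0.0001 -0.078   0.    ] shift [-0.133 -0.03   1.307] tool x [ 0.167 -0.986  0.   ] tool z [0.986 0.167 0.   ]
```

Request:
send_rows([
  [[0,0,0],[0,-0.0195,0]],
  [[0,0,0],[0,-0.0195,0]],
  [[0,0,0],[0,-0.0195,0]],
  [[0,0,0],[0,-0.0195,0]],
  [[-0.03,0,0.2],[0,0,0]],
  [[-0.03,0,0.3],[0,0,0]],
  [[-0.03,0,0.3],[0,0,0]],
  [[-0.03,0,0.3],[0,0,0]],
  [[-0.01,-0.03,0.2],[0,0,0]],
  [[0,0,0],[0,0,0]],
  [[0,0,0],[0,0,0]],
  [[0,0,0],[0,0,0]],
])

```text
time: 6.2
eef_pos: [0.5836, 0.0593, 0.1312]
tcp_rot: [0.541, -0.457, 0.455, -0.539]
contact_force: [-0.4, 0.2, -1.9]
opening: 0.671
```

Run:
```python
from h import *
import cv2
goal([.586,.073,.08],.167)
S=read_camera("scene");T=read_camera("top")
A=cv2.resize(S["img"][100:250,220:340],None,fx=4,fy=4,interpolation=2);B=cv2.resize(T["img"][150:270,165:325],None,fx=4,fy=4,interpolation=2)
A=cv2.copyMakeBorder(A,0,0,0,10,0);B=cv2.copyMakeBorder(B,0,600-480,0,0,0)[:, :310]
cv2.imwrite("pics/e.png",np.hstack([A,B]))
```

```text
t 6.2 pos [0.5836 0.0593 0.1312] F [-0.4  0.2 -1.9] op 0.671 q [-0.07  0.22  1.88 -0.    1.05 -0.24]
turn [ 0.0006  0.0001 -0.0001] shift [-0.109  0.427  0.039] tool x [ 0.166 -0.986  0.   ] tool z [0.986 0.166 0.   ]
```

View pics/e.png

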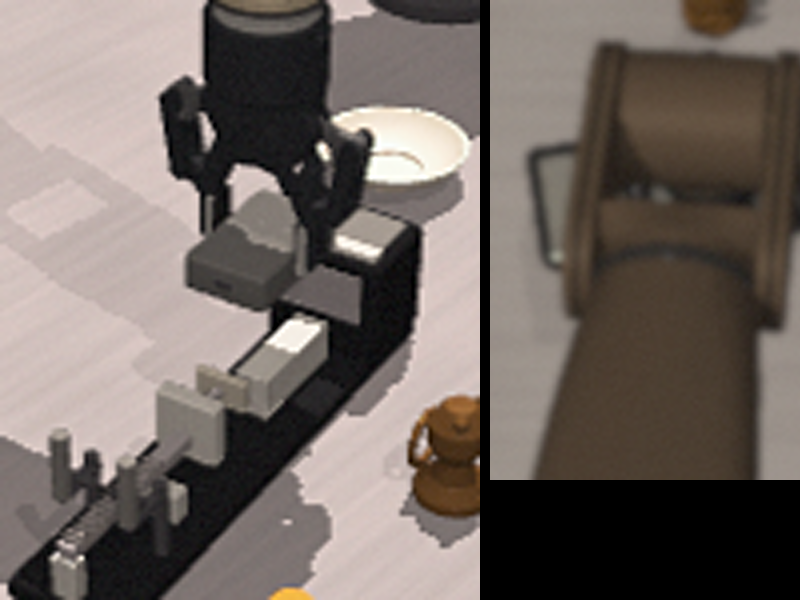

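```bash
cat >> h.py <<'E'
def ray(c,u,z):
    u=np.atleast_2d(u);M=c["world_from_camera"];d=np.c_[(u[:,0]-c["cx"])/c["fx"],(u[:,1]-c["cy"])/c["fy"],np.ones(len(u))]@M[:3,:3].T
    return M[:3,3]+d*((np.asarray(z)-M[2,3])/d[:,2])[:,None]
def loc(p,P):
    d=np.asarray(P)[:,:2]-p[:2];c,s=np.cos(p[2]),np.sin(p[2]);return np.c_[c*d[:,0]+s*d[:,1],-s*d[:,0]+c*d[:,1]]*1000
E
python3 - <<'E'
from h import *
S=read_camera("scene")
e=lambda p:(np.array(p)+.5)/4-.5+[220,100]
p=np.array([.5997,-.0015,.167])
pts=np.array([(188,285,.119),(262,308,.119),(188,258,.139),(260,281,.139),(236,373,.045),(268,386,.045),(298,316,.045),(328,322,.045),(60,435,.105),(127,460,.105),(12,585,.015),(420,232,.087),(283,300,.044),(358,325,.044),(196,370,.069),(248,382,.069)])
names="bankbot- bankbot+ banktop- banktop+ ledge-42 ledge+42 ledge-122 ledge+122 postF postB slab-40,-170 block+ plateB- plateB+ padtop- padtop+".split()
for n,l in zip(names,loc(p,ray(S,e(pts[:,:2]),pts[:,2]))):print(n,l.round(1))
print("tcp",loc(p,[get_state()["eef_pos"]]))
E
```

```text
bankbot- [-30.3  16.7]
bankbot+ [21.3 18.9]
banktop- [-30.1  16.5]
banktop+ [20.3 17.7]
ledge-42 [-9.2 40.3]
ledge+42 [15.4 39. ]
ledge-122 [ -7.1 117.4]
ledge+122 [ 13.4 121.8]
postF [ -21.9 -133.7]
postB [  23.1 -132.6]
slab-40,-170 [ -33.5 -172.7]
block+ [ 42.7 193.2]
plateB- [-25.9 130. ]
plateB+ [ 31.4 130.4]
padtop- [-15.4   1.8]
padtop+ [18.7  8. ]
tcp [[-4.99695584 62.36617611]]
```

The picture shows the held bank over the ledge, aligned lengthwise. Its near end edge runs from (188,285) to (262,308), and the ledge's near end is at (236–268,380). I'll shift +7 mm along station x and +14 mm along y, then lower to just above the ledge.

Request:
send_rows([
  [[-0.06,0,0.03],[0,0,0]],
  [[-0.057,0.1,0.028],[0,0,0]],
  [[0,0.15,0],[0,0,0]],
  [[0,0.15,0],[0,0,0]],
  [[0,0.1,0],[0,0,0]],
  [[0,0,0],[0,0,0]],
  [[0,0,0],[0,0,0]],
])

```text
time: 7.05
eef_pos: [0.5901, 0.0746, 0.0729]
tcp_rot: [0.54, -0.456, 0.456, -0.54]
contact_force: [-0.1, 0.6, -1.4]
opening: 0.675
```

Run:
```python
from h import *
import cv2
goal([.586,.073,.08],.167)
S=read_camera("scene")
A=cv2.resize(S["img"][130:230,245:345],None,fx=6,fy=6,interpolation=2)
cv2.imwrite("pics/f.png",A)
```

```text
t 7.05 pos [0.5901 0.0746 0.0729] F [-0.1  0.6 -1.4] op 0.675 q [-0.04  0.31  1.89  0.    0.94 -0.21]
turn [ 0.      0.0002 -0.    ] shift [ 0.007 -0.059 -0.036] tool x [ 0.166 -0.986  0.   ] tool z [0.986 0.166 0.   ]
```

View pics/f.png

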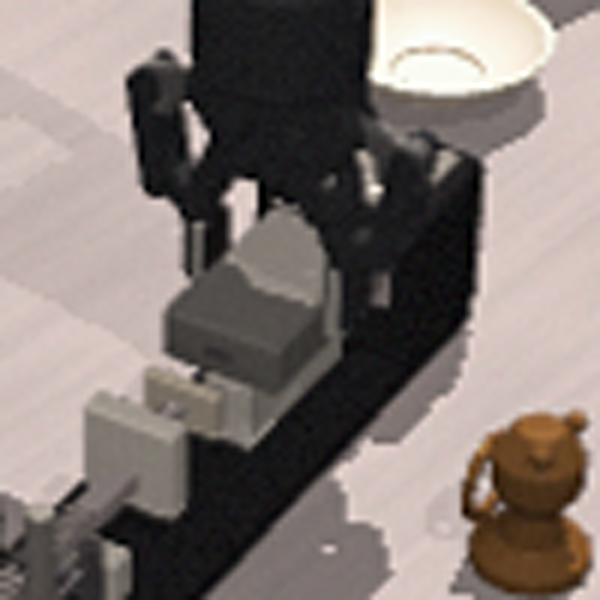

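Run:
```python
from h import *
S=read_camera("scene")
e=lambda p:(np.array(p)+.5)/6-.5+np.array([245,130])
p=np.array([.5997,-.0015,.167])
pts=np.array([(165,352,.0585),(283,392,.0585),(165,312,.0805),(283,353,.0805),(250,447,.015),(145,372,.069),(223,392,.069),(85,395,.076),(187,430,.076)])
for n,l in zip("bb- bb+ bt- bt+ ledgefoot+ pad- pad+ jaw- jaw+".split(),loc(p,ray(S,e(pts[:,:2]),pts[:,2]))):print(n,l.round(1))
print("tcp",loc(p,[get_state()["eef_pos"]]))
```

```text
bb- [-24.3  32.9]
bb+ [32.7 34.3]
bt- [-23.5  31.4]
bt+ [33.6 31.8]
ledgefoot+ [12.1 43.8]
pad- [-16.3   3.9]
pad+ [18.5  8.9]
jaw- [-23.6 -30.7]
jaw+ [ 24.1 -29. ]
tcp [[ 3.97762409 76.300523  ]]
```

Request:
send_rows([
  [[0,0,-0.022],[0,0,0]],
  [[0,0.04,0],[0,0,0]],
  [[0,0.03,0],[0,0,0]],
  [[0,0.01,0],[0,0,0]],
  [[0,0,0],[0,0,0]],
  [[0,0,0],[0,0,0]],
])

```text
time: 7.75
eef_pos: [0.5875, 0.0738, 0.0634]
tcp_rot: [0.54, -0.456, 0.456, -0.54]
contact_force: [0.2, 0.0, -2.2]
opening: 0.673
```

Request:
send_rows([
  [[0,0.01,0],[0,0,0]],
  [[0,0,0],[0,0,0]],
  [[0,0,0],[0,0,0]],
])

```text
time: 8.05
eef_pos: [0.5875, 0.0739, 0.0623]
tcp_rot: [-0.54, 0.456, -0.456, 0.54]
contact_force: [0.4, -0.9, -2.4]
opening: 0.67
```

Request:
send_rows([
  [[0,0.01,0],[0,0,0]],
  [[0,0,0],[0,0,0]],
  [[0,0,0],[0,0,0]],
])

```text
time: 8.35
eef_pos: [0.5876, 0.0739, 0.0623]
tcp_rot: [0.54, -0.456, 0.456, -0.54]
contact_force: [-3.1, -0.3, 6.2]
opening: 0.669
```

Request:
send_rows([
  [[0,0.01,0],[0,0,0]],
  [[0,0,0],[0,0,0]],
  [[0,0,0],[0,0,0]],
])

```text
time: 8.65
eef_pos: [0.5876, 0.0739, 0.0623]
tcp_rot: [0.541, -0.456, 0.456, -0.54]
contact_force: [-7.0, -1.1, 11.0]
opening: 0.672
```

Request:
send_rows([
  [[0,-0.012,0],[0,0,0]],
  [[0,0,0],[0,0,0]],
  [[0,0,0],[0,0,0]],
])

```text
time: 8.95
eef_pos: [0.588, 0.0739, 0.0623]
tcp_rot: [-0.54, 0.456, -0.457, 0.54]
contact_force: [-2.7, 1.0, 6.0]
opening: 0.67
```

Request:
send_rows([
  [[0,0,0],[0,0,0]],
  [[0,0,0],[0,0,0]],
  [[0,0,0],[0,0,0]],
  [[0,0,0],[0,0,0]],
  [[0,0,0],[0,0,0]],
  [[0,0,0],[0,0,0]],
], gripper=0)

```text
time: 9.55
eef_pos: [0.5874, 0.0739, 0.0612]
tcp_rot: [0.54, -0.456, 0.456, -0.54]
contact_force: [-0.2, 0.9, 0.3]
opening: 0.999
```

Request:
send_rows([
  [[0,-0.1,0],[0,0,0]],
  [[0,-0.2,0],[0,0,0]],
  [[0,-0.25,0],[0,0,0]],
  [[0,-0.25,0],[0,0,0]],
  [[0,-0.1,0],[0,0,0]],
  [[0.2,0,0],[0,0,0]],
  [[0.35,0,0],[0,0,0]],
  [[0.35,0,0],[0,0,0]],
  [[0.35,0,0],[0,0,0]],
  [[0.3,0,0],[0,0,0]],
  [[0,0,0],[0,0,0]],
  [[0,0,0],[0,0,0]],
])

```text
time: 10.75
eef_pos: [0.6182, -0.1101, 0.1688]
tcp_rot: [0.54, -0.457, 0.456, -0.54]
contact_force: [0.5, 0.2, 0.5]
opening: 1.0
```

Run:
```python
from h import *
import cv2
p=np.array([.5997,-.0015,.167])
g=w(p,[[0.8,-132.5,0]])[0];print(g)
goal([g[0],g[1],.085],.167)
S=read_camera("scene");T=read_camera("top")
A=cv2.resize(S["img"][115:265,215:345],None,fx=4,fy=4,interpolation=2)
B=cv2.resize(T["img"][170:245,170:240],None,fx=4,fy=4,interpolation=2);B=cv2.copyMakeBorder(B,0,300,0,0,0)
cv2.imwrite("pics/g.png",np.hstack([A,B]))
```

```text
[ 0.62251366 -0.13202366  0.        ]
t 10.75 pos [ 0.6182 -0.1101  0.1688] F [0.5 0.2 0.5] op 1.0 q [-0.34  0.26  1.76  0.    1.13 -0.5 ]
turn [ 0.0001 -0.0002 -0.0002] shift [0.186 0.698 0.005] tool x [ 0.166 -0.986  0.   ] tool z [0.986 0.166 0.   ]
```

View pics/g.png

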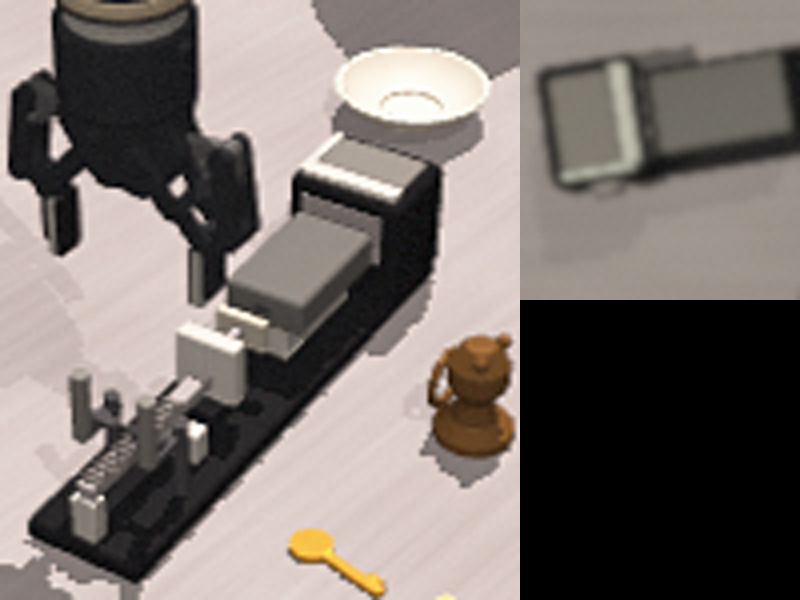

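The picture shows the bank lying flat on the ledge, its far end close to the plate and the pad facing its near end. Posts are at crop (80,375) and (147,400). Next I go down over the posts.

Request:
send_rows([
  [[0.1,0,0.005],[0,0,0]],
  [[0.086,0.1,0],[0,0,0]],
  [[0,0.2,0],[0,0,0]],
  [[0,0.2,0],[0,0,0]],
  [[0,0.15,0],[0,0,0]],
  [[0,0.05,0],[0,0,0]],
  [[0,0,0],[0,0,0]],
])

```text
time: 11.55
eef_pos: [0.622, -0.1312, 0.0836]
tcp_rot: [0.541, -0.457, 0.455, -0.54]
contact_force: [0.3, 0.5, 0.5]
opening: 1.001
```

Run:
```python
from h import *
import cv2
goal([.6225,-.132,.085],.167)
S=read_camera("scene");T=read_camera("top")
A=cv2.resize(S["img"][160:260,210:310],None,fx=6,fy=6,interpolation=2)
cv2.imwrite("pics/i.png",A)
# bank centring from top view: bank is greyish, slab black
h=cv2.resize(T["img"][170:245,170:260],None,fx=4,fy=4,interpolation=2);cv2.imwrite("pics/i_top.png",h)
g=cv2.cvtColor(T["img"],cv2.COLOR_BGR2GRAY)
for c in (212,218,224): print(c,g[178:212,c])
```

```text
t 11.55 pos [ 0.622  -0.1312  0.0836] F [0.3 0.5 0.5] op 1.001 q [-0.37  0.38  1.78 -0.    0.99 -0.54]
turn [ 0.0004  0.0002 -0.0002] shift [ 0.007 -0.012  0.003] tool x [ 0.166 -0.986  0.   ] tool z [0.986 0.166 0.   ]
212 [145 146 138 118 103  95  88  74  68  85 100 103 105 105 105 105 106 106
 107 108 108 108 108 108 108 108 109 104  91  68  45  31  30  35]
218 [146 146 148 149 149 137 110  86  90 100 103 106 105 106 106 105 106 106
 109 106 108 108 109 110 108 109 104  89  67  48  37  35  39  64]
224 [146 146 148 145 136 108  84  91 101 104 106 105 107 107 106 107 108 107
 108 108 108 109 109 110 108 105  91  66  44  36  34  38  62  97]
```

View pics/i.png

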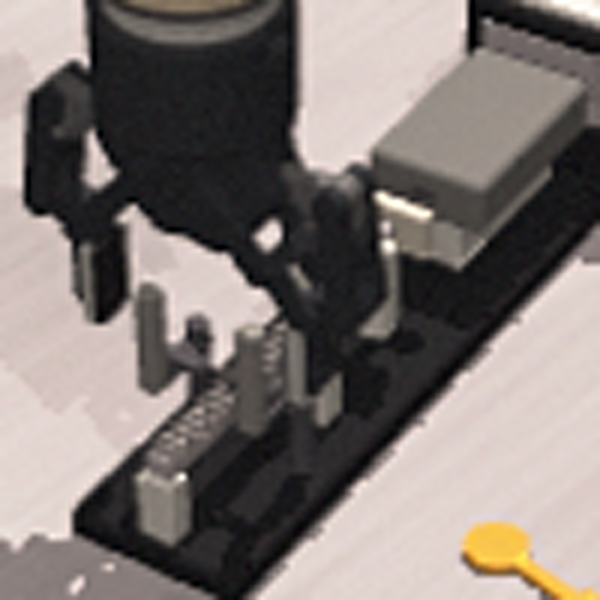

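Request:
send_rows([
  [[0,0,0],[0,0,0]],
  [[0,0,0],[0,0,0]],
  [[0,0,0],[0,0,0]],
  [[0,0,0],[0,0,0]],
], gripper=1, grip_force=30)

```text
time: 12.05
eef_pos: [0.6217, -0.1313, 0.0893]
tcp_rot: [0.541, -0.458, 0.454, -0.539]
contact_force: [-8.4, 2.1, 14.3]
opening: 0.374
```

Request:
send_rows([
  [[0,0,0],[0,0,0]],
  [[0,0,0],[0,0,0]],
  [[0,0,0],[0,0,0]],
  [[0,0,0],[0,0,0]],
])

```text
time: 12.45
eef_pos: [0.6217, -0.1314, 0.0893]
tcp_rot: [0.541, -0.458, 0.455, -0.539]
contact_force: [-12.1, 2.5, 17.5]
opening: 0.368
```

Run:
```python
from h import *
import cv2
goal([.6225,-.132,.085],.167)
S=read_camera("scene");T=read_camera("top")
cv2.imwrite("pics/j_raw.png",S["img"]);cv2.imwrite("pics/j_top.png",T["img"])
p=np.array([.5997,-.0088,.1664])
print("bank edges top",loc(p,ray(T,[[212,187],[212,205.8],[224,184.2],[224,203.5]],.069)).round(1).tolist())
e=lambda q:(np.array(q)+.5)/6-.5+np.array([210,160])
p=np.array([.5997,-.0015,.167])
print("posts out, scene",loc(p,ray(S,e([[150,288],[252,330]]),.105)).round(1).tolist())
```

```text
t 12.45 pos [ 0.6217 -0.1314  0.0893] F [-12.1   2.5  17.5] op 0.368 q [-0.37  0.37  1.78 -0.    1.   -0.53]
turn [ 0.0008  0.0003 -0.0002] shift [0.006 0.036 0.006] tool x [ 0.166 -0.986  0.   ] tool z [0.986 0.166 0.   ]
bank edges top [[26.8, 98.9], [-25.4, 107.7], [28.7, 64.5], [-24.9, 73.6]]
posts out, scene [[-23.6, -131.4], [23.4, -132.2]]
```

Run:
```python
from h import *
import cv2
S=cv2.imread("pics/j_raw.png");g=cv2.cvtColor(S,cv2.COLOR_BGR2GRAY)
np.set_printoptions(linewidth=250)
i0=cv2.cvtColor(cv2.resize(cv2.imread("pics/i.png"),(100,100),interpolation=cv2.INTER_AREA),cv2.COLOR_BGR2GRAY)
print("before");print(i0[28:46,58:92]);print("after");print(g[188:206,268:302])
p=np.array([.5997,-.0015,.167])
c=read_camera("scene")
for y in (6,12,18,24,30,36):print(y,proj(c,w(p,[[-18,y,69],[18,y,69],[18,y,47]])).round(1).tolist())
print("bank",proj(c,w(p,[[-29,33,71],[29,33,71],[-29,33,45],[29,33,45]])).round(1).tolist())
```

```text
before
[[ 76  61  65  69  63  68  68  68  70  71  74  85 100 114 125 134 146 150 151 148 148 150 149 149 137 114  82  61  57  60  59  60  80  87]
 [119  74  47  45  55  67  71  69  69  70  67  71  73  79  88 102 115 126 136 145 149 151 149 137 114  82  59  57  59  57  60  78  98  81]
 [127  96  56  34  41  60  65  66  69  68  68  67  69  69  72  73  80  92 105 117 130 139 139 116  84  59  57  58  58  60  78  99  82  34]
 [109  90  59  24  45  82  67  59  60  62  60  51  55  65  69  70  71  72  75  83  96 107 107  82  62  59  57  59  60  80  98  81  37  20]
 [ 85  69  45  27 125 222 182 101  68  61  53  45  45  49  58  70  71  69  68  72  74  75  73  60  57  61  57  60  79  99  82  37  24  24]
 [ 58  55  43  28 102 211 244 235 225 168  83  61  59  55  59  69  70  68  70  69  70  71  68  58  60  61  62  79  95  75  37  20  23  23]
 [ 42  50  50  32  51 118 184 222 240 243 226 187 132  82  66  68  68  69  69  70  72  73  68  59  58  62  79  95  74  32  20  21  20  24]
 [ 37  53  51  35  40  84 123 135 156 191 228 243 242 211  99  64  66  69  69  69  72  72  65  58  60  78  98  81  33  2
[... 3599 characters left out ...]
 23  22  25  21  28  21  18  24  31  24]
 [132 130 129 132 131 130 129 118 107  77  15  22  14  20  21  36  44  84 118  47  20  25  19  22  25  18  21  24  24  25  33  35  21  20]
 [133 129 129 132 132 131 127 120 108  78  17  25  27  25  21  19  24  30  41  22  22  23  21  23  25  23  23  24  27  41  33  27  15  29]]
6 [[268.6, 190.9], [281.0, 195.4], [280.9, 202.5]]
12 [[269.9, 189.8], [282.2, 194.2], [282.1, 201.3]]
18 [[271.1, 188.6], [283.4, 193.0], [283.3, 200.0]]
24 [[272.4, 187.4], [284.7, 191.8], [284.5, 198.8]]
30 [[273.6, 186.2], [285.9, 190.6], [285.7, 197.6]]
36 [[274.9, 185.0], [287.1, 189.4], [286.9, 196.4]]
bank [[270.6, 183.7], [290.3, 190.7], [270.6, 191.9], [290.1, 199.0]]
```

Request:
send_rows([
  [[0,0,0],[0,0,0]],
  [[0,0,0],[0,0,0]],
  [[0,-0.01,-0.008],[0,0,0]],
  [[0,0,0],[0,0,0]],
  [[0,0,0],[0,0,0]],
  [[0,0,0],[0,0,0]],
], gripper=0)

```text
time: 13.2
eef_pos: [0.6221, -0.1315, 0.0865]
tcp_rot: [-0.54, 0.456, -0.456, 0.54]
contact_force: [0.0, 0.7, -1.5]
opening: 1.0
```

Request:
send_rows([
  [[0,0,0],[0,0,0]],
  [[0,0,0],[0,0,0]],
  [[0,0,0],[0,0,0]],
  [[0,0,0],[0,0,0]],
  [[0,0,0],[0,0,0]],
  [[0,0,0],[0,0,0]],
], gripper=1)

```text
time: 13.8
eef_pos: [0.6216, -0.1309, 0.0898]
tcp_rot: [0.541, -0.457, 0.455, -0.54]
contact_force: [-8.6, 4.2, 14.4]
opening: 0.365
```

```bash
cat > look.py <<'E'
from h import *
import cv2,sys
np.set_printoptions(linewidth=250)
S=read_camera("scene")["img"];n=sys.argv[1];cv2.imwrite(f"pics/{n}_raw.png",S)
def pk(S):  # subpixel bright-edge rows in a few columns: pad top edge / jaw top edge peaks
    g=cv2.cvtColor(S,cv2.COLOR_BGR2GRAY).astype(float)
    return g
g=pk(S)
print(g[184:204,266:294].astype(int))
E
python3 look.py k
```

```text
[[216 216 216 217 220 208 151 140 147 146 145 146 144 145 147 144 145 146 146 146 146 149 145 147 148 146 147 148]
 [215 218 218 217 209 166  98 114 127 135 145 148 146 148 145 147 145 147 146 145 146 147 146 147 149 146 147 150]
 [218 218 215 217 210 160  61  78  94 107 120 128 137 149 151 149 147 145 147 147 149 149 148 149 146 147 150 149]
 [216 215 213 217 213 162  58  61  66  71  81  96 110 120 133 143 150 151 149 148 148 149 147 147 147 149 149 138]
 [213 214 215 218 212 159  64  93  52  57  66  70  72  82 101 114 123 135 147 149 150 148 148 146 150 148 139 117]
 [217 218 223 222 214 183 222 248 245 167  70  58  63  65  69  73  87 104 113 127 135 147 153 151 151 139 117  81]
 [215 173 142 154 219 171 175 227 247 249 238 184  93  68  59  63  67  70  76  90 103 117 130 138 139 117  82  56]
 [147  72  64  68 121 173 118 129 151 195 238 249 252 248 183  92  53  61  65  69  74  81  94 104 107  81  60  57]
 [135  95  61  47  68 112 120 117 116 123 136 164 214 245 249 248 246 178  89  69  70  73  71  75  73  59  56  60]
 [145 134 102  64  35  67 123 118 119 118 116 118 126 144 178 222
[... 500 characters left out ...]
 105  85]
 [ 31  38  38 126 234 246 253 253 250 250 251 246 188 114 118 117 120 116 111 124 117  90  77  67  78  85  85  32]
 [ 31  43  49 107 150 177 219 239 250 254 251 222 141 121 117 117 118 116 115 124 116  93  96  99  98  81  29  22]
 [ 33  41  92 131 129 129 140 160 197 223 212 131 120 125 120 104 110 119 125 127 119  98 100 117 138  28  19  23]
 [ 32  67 131 135 129 127 129 131 136 136 130 110 132 158 124 123 124 122 122 128 125  98 115 140  47  14  25  28]
 [ 39  92 134 132 130 129 132 130 131 129 123 112 110  57  68 113 132 126 122 126 126 114 138  47  18  26  22  22]
 [ 64 131 133 132 130 131 131 133 129 129 124 115 109  18  26  39  50  82 112 131 142 132  50  19  21  22  26  16]]
```

Request:
send_rows([
  [[0,0,0],[0,0,0]],
  [[0,0,0],[0,0,0]],
  [[0,0,0],[0,0,0]],
  [[0,0,0],[0,0,0]],
  [[0,0,0],[0,0,0]],
  [[0,0,0],[0,0,0]],
], gripper=0)

```text
time: 14.45
eef_pos: [0.622, -0.1316, 0.0864]
tcp_rot: [-0.54, 0.456, -0.456, 0.54]
contact_force: [-0.0, 0.1, -0.3]
opening: 1.001
```

Request:
send_rows([
  [[0,0,0],[0,0,0]],
  [[0,0,0],[0,0,0]],
  [[0,0,0],[0,0,0]],
  [[0,0,0],[0,0,0]],
  [[0,0,0],[0,0,0]],
  [[0,0,0],[0,0,0]],
], gripper=1)

```text
time: 15.05
eef_pos: [0.6216, -0.131, 0.0899]
tcp_rot: [0.541, -0.457, 0.455, -0.54]
contact_force: [-8.5, 3.3, 15.6]
opening: 0.368
```

```bash
python3 look.py l
```

```text
[[216 217 217 220 220 209 153 143 148 146 145 144 148 148 145 146 145 147 147 147 147 148 148 148 147 149 149 147]
 [214 218 217 218 210 168  99 113 127 137 147 150 148 146 145 145 143 147 146 144 147 147 149 148 145 148 148 150]
 [218 218 216 216 212 161  64  75  89 102 118 129 139 147 149 147 148 148 148 147 149 148 146 148 149 147 149 148]
 [215 212 214 217 211 161  55  86 134  72  74  92 106 121 133 144 148 150 148 148 148 149 150 146 148 148 152 136]
 [214 214 215 218 213 159 108 221 251 238 183  94  68  71  93 109 123 134 146 152 152 148 147 149 147 149 138 117]
 [217 221 222 223 217 159  81 150 196 239 248 251 247 180  89  62  77  97 110 125 136 147 151 150 151 138 114  80]
 [213 175 141 152 219 154  72 123 126 136 164 213 242 250 252 244 176  91  66  85 103 115 129 140 141 117  81  57]
 [146  74  69  69 118 153  72 124 119 115 117 130 144 178 222 246 250 239 190 132  68  80  96 106 108  83  59  56]
 [136  93  63  44  73 128 119 121 118 117 115 116 115 118 128 148 187 231 245 165  67  72  72  73  71  59  58  61]
 [144 138 102  62  33 107 190 114 112 114 128 156 125 118 117 115
[... 500 characters left out ...]
 101  84]
 [ 27  33  35  74 132 137 148 180 220 239 251 253 223 136 103 109 121 118 118 114 118  89  78  66  77  87  85  31]
 [ 33  45  56 120 133 128 128 133 141 162 197 202 137 108 121 119 118 110 119 124 120  93  98  97  98  81  31  25]
 [ 30  43  89 134 131 130 127 129 127 131 134 127 109 110 128 123 118 120 124 126 120  96 101 116 136  28  23  24]
 [ 28  65 133 134 128 131 129 131 132 131 132 126 109 114 129 126 125 121 123 128 124  99 114 138  47  18  16  27]
 [ 38  90 137 132 130 129 131 132 130 131 131 127 110 103  86 109 130 127 122 125 127 114 139  47  13  20  26  23]
 [ 73 129 123 131 125 130 129 132 131 130 132 130 111 102  44  38  54  83 108 129 143 130  47  16  20  23  26  21]]
```

Request:
send_rows([
  [[0,0,0],[0,0,0]],
  [[0,0,0],[0,0,0]],
  [[0,0,0],[0,0,0]],
  [[0,0,0],[0,0,0]],
  [[0,0,0],[0,0,0]],
  [[0,0,0],[0,0,0]],
], gripper=0)

```text
time: 15.7
eef_pos: [0.6219, -0.1316, 0.0864]
tcp_rot: [0.54, -0.456, 0.456, -0.54]
contact_force: [-0.2, 1.1, 0.0]
opening: 1.0
```

Request:
send_rows([
  [[0,0,0],[0,0,0]],
  [[0,0,0],[0,0,0]],
  [[0,0,0],[0,0,0]],
  [[0,0,0],[0,0,0]],
  [[0,0,0],[0,0,0]],
  [[0,0,0],[0,0,0]],
], gripper=1)

```text
time: 16.3
eef_pos: [0.6216, -0.1309, 0.0898]
tcp_rot: [0.541, -0.457, 0.455, -0.54]
contact_force: [-7.9, 3.1, 14.3]
opening: 0.368
```

```bash
python3 look.py m
```

```text
[[216 218 216 220 217 213 178 117 130 140 148 148 143 147 147 144 147 145 148 147 145 147 148 148 148 149 147 147]
 [217 218 217 214 215 205 127  74  96 108 122 131 143 149 149 147 147 148 145 146 146 145 147 148 149 148 147 149]
 [217 218 215 214 218 205 120  56  91 148 103  78 108 122 133 145 151 147 147 148 148 147 147 146 147 148 146 151]
 [215 215 214 215 219 209 120 104 205 250 251 245 183 108  94 108 123 136 147 150 148 148 149 148 148 147 148 140]
 [215 216 217 215 219 208 121  72 126 166 212 242 249 250 243 180 113  97 113 129 142 151 151 150 151 149 140 118]
 [216 218 222 222 220 209 123  66 110 120 128 140 176 221 245 248 238 197 167  76 104 121 136 148 150 136 117  82]
 [218 186 142 153 225 197 110  65 108 119 119 115 120 126 145 183 227 246 250 238 186  81 102 115 125 115  84  59]
 [175  74  68  68 130 200 139  60 105 118 115 117 111 109 115 122 128 157 207 233 172  64  73  80  82  75  58  57]
 [138  93  64  42  92 196 234 177 125 110 110 141 213 208 117 119 115 118 128 130 105  70  69  72  70  64  57  61]
 [143 136 102  60  32 155 255 247 224 191 134 190 222 179 104 111
[... 500 characters left out ...]
  89  85]
 [ 29  36  36  78 133 130 130 127 129 133 140 162 175 134 109 114 121 122 121 115 118  95  96  95  90  99  86  31]
 [ 30  41  66 135 134 130 131 130 132 130 129 132 128 113 108 118 122 125 122 125 118  91 101 103  99  84  33  21]
 [ 27  42  90 134 129 123 132 129 132 132 129 130 123 114 110 120 120 121 126 124 119  98 100 116 137  24  20  27]
 [ 30  64 131 133 131 129 130 129 130 132 132 130 127 116 112 119 125 123 130 130 132  98 115 140  49  17  21  20]
 [ 37  92 131 128 121 131 131 129 132 133 131 131 127 115 112 122 130 134 131 133 132 107 119  46  18  23  23  23]
 [ 75 127 125 125 126 128 132 129 131 130 131 130 126 117 103  63  51  86 116 136 146 138  43  17  20  23  25  20]]
```

```bash
cat > ecc.py <<'E'
import cv2,numpy as np,sys
L=sys.argv[1:]
def sh(a,b,box):
    x0,y0,x1,y1=box;k=4
    I=[cv2.resize(cv2.cvtColor(cv2.imread(f"pics/{n}_raw.png"),6),None,fx=k,fy=k,interpolation=2).astype(np.float32) for n in(a,b)]
    t=I[0][y0*k:y1*k,x0*k:x1*k];m=6*k
    r=cv2.matchTemplate(I[1][y0*k-m:y1*k+m,x0*k-m:x1*k+m],t,cv2.TM_CCOEFF_NORMED)
    _,v,_,p=cv2.minMaxLoc(r);return (p[0]-m)/k,(p[1]-m)/k,round(v,2)
for a,b in zip(L,L[1:]):
    print(a,b,"pad",sh(a,b,(276,186,287,194)),"jawR",sh(a,b,(274,192,281,201)),"bankface",sh(a,b,(287,184,295,197)),"bankfar",sh(a,b,(296,170,314,186)))
E
python3 ecc.py k l m
```

```text
k l pad (1.25, -1.0, 0.92) jawR (1.25, -1.25, 0.99) bankface (0.0, 0.0, 1.0) bankfar (0.0, 0.0, 1.0)
l m pad (1.25, -1.25, 0.95) jawR (1.25, -1.25, 0.98) bankface (0.75, -0.75, 1.0) bankfar (0.25, -0.25, 0.99)
```

The pad has met the bank and slid it about 3–4 mm towards the plate. It has not measurably gone into the jaw yet (pad and jaw shifts are equal), so I'll do one more stroke.

Request:
send_rows([
  [[0,0,0],[0,0,0]],
  [[0,0,0],[0,0,0]],
  [[0,0,0],[0,0,0]],
  [[0,0,0],[0,0,0]],
  [[0,0,0],[0,0,0]],
  [[0,0,0],[0,0,0]],
], gripper=0)

```text
time: 16.95
eef_pos: [0.6219, -0.1316, 0.0864]
tcp_rot: [0.54, -0.456, 0.456, -0.54]
contact_force: [-0.5, -0.5, 0.3]
opening: 1.004
```

Request:
send_rows([
  [[0,0,0],[0,0,0]],
  [[0,0,0],[0,0,0]],
  [[0,0,0],[0,0,0]],
  [[0,0,0],[0,0,0]],
  [[0,0,0],[0,0,0]],
  [[0,0,0],[0,0,0]],
], gripper=1)

```text
time: 17.55
eef_pos: [0.6216, -0.131, 0.0898]
tcp_rot: [0.541, -0.457, 0.455, -0.54]
contact_force: [-7.6, 3.6, 14.2]
opening: 0.367
```

```bash
python3 look.py n >/dev/null; python3 ecc.py l m n; python3 ecc.py l n; python3 -c "
import cv2
cv2.imwrite('pics/n.png',cv2.resize(cv2.imread('pics/n_raw.png')[140:240,225:345],None,fx=6,fy=6,interpolation=2))"
```

```text
l m pad (1.25, -1.25, 0.95) jawR (1.25, -1.25, 0.98) bankface (0.75, -0.75, 1.0) bankfar (0.25, -0.25, 0.99)
m n pad (0.25, 0.0, 0.92) jawR (1.25, -1.0, 0.93) bankface (0.0, 0.0, 1.0) bankfar (0.0, 0.0, 1.0)
l n pad (1.25, -1.25, 0.95) jawR (2.25, -2.25, 0.87) bankface (0.75, -0.75, 1.0) bankfar (0.25, 0.0, 0.99)
```

View pics/n.png

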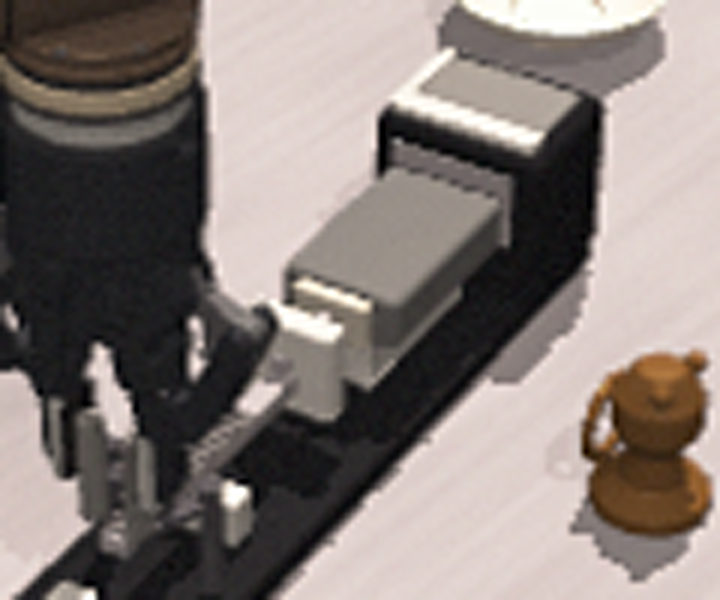

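The picture shows the bank flat on the ledge and against the plate (500,215), with the pad (335,300) against its near end. On the last stroke the jaw advanced about 6 mm while the pad and bank stayed put, so the pad is pushed in about 5 mm. The trigger is still squeezed, so I'm handing in.

```bash
python3 -c "
from plant import *
s=get_state();print(s['time'],s['opening'],s['contact_force']);print(sign_off())"
```

```text
17.6 0.3690093685137271 [-8.80594051  3.64512459 14.6141668 ]
the job is handed in; nothing more can be done
None
```

The job is done and handed in at 17.6 s. The power bank lies flat on the ledge, pinned between the pad and the contact plate, and I finished with the trigger still squeezed.

- **Placing:** I picked the bank across its width, laid it lengthwise on the ledge a few millimetres from the plate, and let go. It sat about 1–2 mm off the centre line, which is within my measuring error.
- **Pumping:** I gave five full squeezes.
    - The fourth brought the pad onto the bank and slid it about 3–4 mm towards the plate.
    - On the fifth the jaw advanced about 6 mm while the bank did not move and the pad hardly did, so the pad is pushed in about 5 mm. The crush limit is 14 mm.
- **Last check:** the gripper opening was about 31 mm, so both posts were fully squeezed at 30 N grip.

**Where checks disagreed:** the two cameras differed by about 7 mm along the clamp axis. I went with the scene camera because it matched where the gripper was. Each squeeze also pushed the tool about 3–6 mm upward, with 14–18 N upward and 8–12 N sideways. I took that to be the finger pads swinging forward as they close. These forces stayed well below the limits.

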